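# Sort the breakfast things on the island

## Robot

A 6-joint arm with a two-finger parallel gripper is mounted at the origin on the work surface. World frame = base frame: x ahead of the robot, y to its left, z up, the work surface at z = 0. Lengths are in m, angles in rad, forces in N, time in s.
With the tool pointing down it reaches from about 0.35 to 0.925 m from the base axis. Payload 6.4 kg.
Tool frame: the origin (TCP) lies between the finger pads; the fingertips stand 25 mm ahead of it and the grasp point (between the pads) lies 6 mm ahead of it; x points along the fingers, z is the direction in which the jaws open and shut, and the axes are right-handed (so a half turn about x gives the same grasp; the last joint's range is limited). The gripper opens to 94 mm and grips with 3 to 60 N. Pads are 16 mm wide; open, the fingers measure 119 mm over their backs; the gripper's body (75 mm by 177 mm) begins 78 mm behind the grasp point.
Start: joints at [0.953, 0.245, 1.558, -0, 1.339, -0.174], TCP at [0.279, 0.587, 0.23] pointing down, gripper open.
Joint ranges: [-3.13, 3.13], [-1.02, 2.26], [0.13, 2.54], [-0.95, 4.09], [0.21, 2.88], [-2.74, 2.74]. Speed limits (rad/s): [2.57, 2.57, 3.14, 3.14, 3.14, 3.14].

## Interface

Orientations are given as a rotation vector (axis times angle).
In Python, from workcell import ctrl gives the robot as it stands.
- The arm moves only by the shell command python3 -m crank 'ROWS' [FORCE]. ROWS is JSON, a list of rows, each an object with "rotation": the turn, a rotation vector about the tool's x, y, z in rad, a list of three; "dp": the shift along the tool's x, y, z in cm, a list of three; "grip": the opening in per cent of the stroke, from 0 (shut) to 100 (fully open). A call has 1 to 8 rows; each row is the pose to reach, as a shift and turn from the pose commanded when the call began, along the tool's axes at that moment; what a row does not reach only later rows make up. A row lasts 1/12 s, in which the tool goes at most 41.7 mm and 7.16 degrees, less where a joint would pass 70% of its speed; a pose out of reach is approached as far as the arm can. A call with a gripper value outside its range is refused whole. The fingers move at their own pace and stop on an object; FORCE is the grip in N (left out, the last holds). Time passes only in rows, so rows that repeat a pose let the fingers close. It gives the time, the measured TCP pose, the force and the opening at its end, in the units of the state.
- ctrl.read_state(): the state, without advancing time (a new reading comes with each control period).
- ctrl.camera(name): name is "scene" or "side" or "wrist"; returns the picture (400x640x3 uint8, red, green, blue); there is no depth.
- ctrl.camera_info(name): a dict with "intrinsics" (3x3 intrinsics, pixels), "view" (4x4, takes a point from world to camera coordinates); the wrist camera has in their place "hand_eye" (4x4, takes a point from camera to tool coordinates, whose origin is the TCP and whose axes are the tool frame's). Camera axes: x right, y down, z forward; pixel columns grow to the right and rows downward; lengths in m; the calibration is good to about 2 mm. A picture is of the moment at which its call begins: read the wrist's pose just before it. camera_info takes no time and is no camera call.
- ctrl.sign_off(): hands the job in, once; it reports no verdict.
The state is a dict: "time_s": time; "joints": joint angles; "dq": joint speeds; "tau": joint torques, N m; "tool_pos": TCP position; "tool_rot": TCP orientation; "force": force on the tool from outside, world axes, zero at the start; "ft_torque": the same for the moment, N m; "finger_gap": finger opening in m.
Only numpy, scipy, OpenCV 4.12 (cv2) and the standard library are available. Lean on these libraries where they do the work, as an engineer would, in place of code of your own. Each camera call takes 0.05 s, during which the arm holds its last target. There are 200 camera calls.

## Task

Tidy the marble island: stand the two pears in the wooden fruit tray and the two spice jars in the black spice tray, one to a bay, and stand the blue espresso cup in the middle of its blue saucer. Set everything down upright rather than dropping it, and leave the black dog figurine and the brass candle holder standing where they are.

Things in the scene. Friction and masses are not known exactly. Their poses are not given: they have to be found in the camera images.
- pear_yellow: Yellow pear, firm. Origin: centre of its flat base, z up along its axis. Stands upright on its base (38 mm across), round in plan, 83 mm tall to the top of the flesh (a thin curved stem above, to 96 mm); widest 61 mm, from 26 to 36 mm above the base (hold it there), narrowing to a 28 mm neck at 78 mm. 110 to 200 g.
- pear_green: Green pear, firm. Origin: centre of its flat base, z up along its axis. Stands upright on its base (38 mm across), round in plan, 83 mm tall to the top of the flesh (a thin curved stem above, to 96 mm); widest 61 mm, from 26 to 36 mm above the base (hold it there), narrowing to a 28 mm neck at 78 mm. 110 to 200 g.
- jar_red: Amber glass spice jar with a paper label and a RED cap. Origin: centre of its base, z up. Round, upright, 46 mm across up to 60 mm above the base, then a narrower neck and a 42 mm cap, 90 mm tall in all. 120 to 220 g.
- jar_white: Amber glass spice jar with a paper label and a WHITE cap. Origin: centre of its base, z up. Round, upright, 46 mm across up to 60 mm above the base, then a narrower neck and a 42 mm cap, 90 mm tall in all. 120 to 220 g.
- cup: Small blue espresso cup without a handle, open at the top, upright. Origin: centre of its base, z up. Base 44 mm across, 52 mm at 12 mm up, 58 mm at the rim, 58 mm tall, wall 4 mm. 100 to 175 g.
- fruit_tray: Oak-brown wooden fruit tray, fixed to the table, 100 mm (its x) by 185 mm (its y), walls 16 mm and divider 14 mm high, all 5 mm thick. Origin: centre of its underside, z up. A divider along its x at y = 0 makes two bays, their centres at y = +45 and -45 mm, each 90 by 85 mm inside; the bay floor lies 5 mm above the origin.
- spice_tray: Black plastic spice tray, fixed to the table, 90 mm (its x) by 170 mm (its y), walls 16 mm and divider 14 mm high, all 5 mm thick. Origin: centre of its underside, z up. A divider along its x at y = 0 makes two bays, their centres at y = +41 and -41 mm, each 80 by 77 mm inside; the bay floor lies 5 mm above the origin.
- saucer: Round blue saucer, fixed to the table, 132 mm across, rim 13 mm high, flaring outward. Origin: centre of its underside, z up. Its flat floor is about 80 mm across and lies 5 mm above the origin.
- dog: Bystander: small black dog figurine, loose, on a 74 by 34 mm plinth (long side along its x), 67 mm tall. Origin: centre of the plinth's underside, z up.
- candle: Bystander: round brass candle holder with a white candle, loose, 60 mm across at the foot, 54 mm tall to the wick. Origin: centre of its underside, z up.

How it is judged:
By the outcome, as a careful person would: the job done as asked, in the order asked, and still so for the second after the job is handed in, with the robot touching nothing.
It also fails if it takes over 144 s, if anything falls off the work surface, if the arm or the gripper's body presses on something with over 40 N, if the wrist force passes 120 N, or if a joint passes its speed limit or range.

## Working session

There is one attempt and no reset: what is moved stays moved. The work goes in short steps, Python scripts to look and compute and a shell command to move; the robot and the scene stay as the last step left them, time stands still between calls to the robot, and variables do not carry over. Pictures are saved under pics/ and viewed, about 12 in all and at most 16, crops included, and the job is handed in when it is done.

```bash
ls; mkdir -p pics; python3 - <<'E'
from workcell import ctrl
import cv2,numpy as np
np.set_printoptions(precision=4,suppress=True)
s=ctrl.read_state();print(s)
for n in("scene","side","wrist"):
    im=ctrl.camera(n);cv2.imwrite(f"pics/{n}0.png",im[:,:,::-1]);print(n,{k:np.array(v) for k,v in ctrl.camera_info(n).items()})
E
```

```text
pics
{'time_s': 0.0, 'joints': array([ 0.9529,  0.2458,  1.559 , -0.    ,  1.3387, -0.1741]), 'dq': array([ 0.0023, -0.0009, -0.0006, -0.0008,  0.0018, -0.0009]), 'tau': array([ -0.0006, -41.583 , -31.4605,   0.0685,   0.0333,  -0.0001]), 'tool_pos': array([0.2788, 0.5866, 0.2294]), 'tool_rot': array([-0.8772,  1.3889,  0.876 ]), 'force': array([-0.2362, -0.6741, -0.1643]), 'ft_torque': array([ 0.0093, -0.0517,  0.0145]), 'finger_gap': 0.09385741393105355}
scene {'intrinsics': array([[469.3211,   0.    , 316.2942],
       [  0.    , 469.3211, 198.9265],
       [  0.    ,   0.    ,   1.    ]]), 'view': array([[-0.4135,  0.9105,  0.0102,  0.2257],
       [ 0.4921,  0.2329, -0.8388, -0.2167],
       [-0.7661, -0.3418, -0.5443,  1.6338],
       [ 0.    ,  0.    ,  0.    ,  1.    ]])}
side {'intrinsics': array([[406.2107,   0.    , 318.6717],
       [  0.    , 406.2107, 207.3045],
       [  0.    ,   0.    ,   1.    ]]), 'view': array([[ 0.7062, -0.708 , -0.0017, -0.3719],
       [-0.4969, -0.4939, -0.7135,  0.2875],
       [ 0.5043,  0.5047, -0.7007,  0.6357],
       [ 0.    ,  0.    ,  0.    ,  1.    ]])}
wrist {'intrinsics': array([[277.2971,   0.    , 321.7708],
       [  0.    , 277.2971, 198.4496],
       [  0.    ,   0.    ,   1.    ]]), 'hand_eye': array([[ 0.0006, -0.2665,  0.9638, -0.1542],
       [ 0.0002, -0.9638, -0.2665,  0.0771],
       [ 1.    ,  0.0003, -0.0005,  0.0001],
       [ 0.    ,  0.    ,  0.    ,  1.    ]])}
```

View pics/scene0.png

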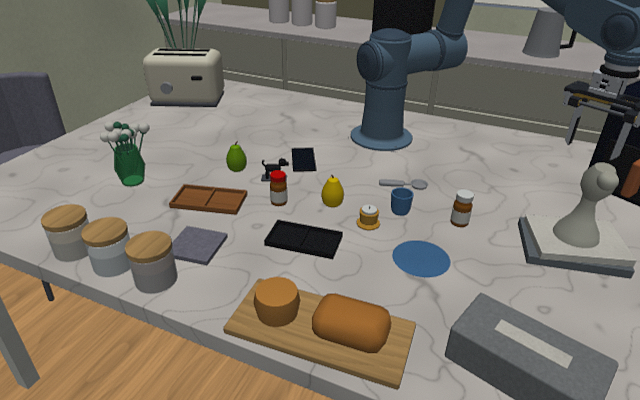

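View pics/side0.png

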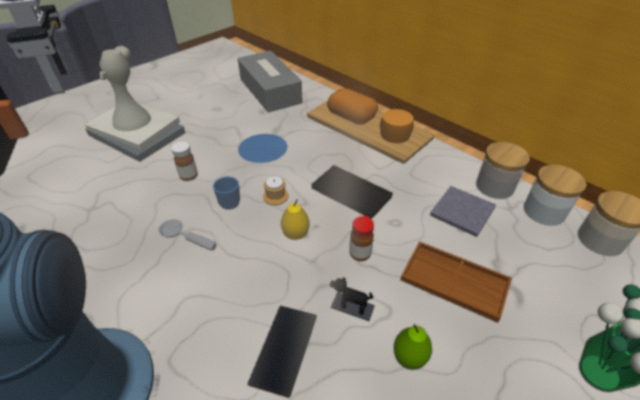

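The scene view shows the green pear (236,158), yellow pear (332,192), red jar (279,190), white jar (461,209), cup (401,202), fruit tray (209,199), spice tray (304,239), saucer (421,259), dog (273,168) and candle (368,217). All of them also appear in the side view; the black slab at (303,159) is a decoy.

```bash
cat > h.py <<'E'
from workcell import ctrl
import cv2,numpy as np
from scipy.spatial.transform import Rotation as R
np.set_printoptions(precision=4,suppress=True)
I={n:{k:np.array(v) for k,v in ctrl.camera_info(n).items()} for n in("scene","side","wrist")}
def ray(n,uv,pose=None):
    d=np.linalg.inv(I[n]["intrinsics"])@[uv[0],uv[1],1]
    if n=="wrist":
        p,r=pose; M=r.as_matrix(); H=I[n]["hand_eye"]
        return p+M@H[:3,3], M@H[:3,:3]@d
    V=I[n]["view"]; return -V[:3,:3].T@V[:3,3], V[:3,:3].T@d
def plane(n,uv,z,pose=None):
    o,d=ray(n,uv,pose); return o+d*(z-o[2])/d[2]
def tri(a,b):
    (o1,d1),(o2,d2)=a,b
    s=np.linalg.lstsq(np.c_[d1,-d2],o2-o1,rcond=None)[0]
    p,q=o1+s[0]*d1,o2+s[1]*d2
    return (p+q)/2,np.linalg.norm(p-q)
def pose():
    s=ctrl.read_state(); return np.array(s["tool_pos"]),R.from_rotvec(s["tool_rot"])
def blob(im,lo,hi,box):
    "largest hsv blob in box (x0,y0,x1,y1) -> contour"
    m=cv2.inRange(cv2.cvtColor(im,cv2.COLOR_RGB2HSV),lo,hi); k=np.zeros_like(m); x0,y0,x1,y1=box; k[y0:y1,x0:x1]=m[y0:y1,x0:x1]
    c=cv2.findContours(k,cv2.RETR_EXTERNAL,cv2.CHAIN_APPROX_NONE)[0]
    return max(c,key=cv2.contourArea)
def cen(c):
    m=cv2.moments(c); return np.array([m["m10"],m["m01"]])/m["m00"]
def go(xyz,jaw=None,p=None):
    """cm shift and turn to put the GRASP point at xyz, tool down, jaws along world angle jaw (deg); tool frame of now"""
    p0,r=p or pose(); M=r.as_matrix()
    a=np.arctan2(M[1,2],M[0,2]) if jaw is None else np.radians(jaw)
    if jaw is not None and np.cos(a-np.arctan2(M[1,2],M[0,2]))<0: a+=np.pi
    x=np.array([0,0,-1.]); z=np.array([np.cos(a),np.sin(a),0]); T=np.c_[x,np.cross(z,x),z]
    print("dp",np.round(M.T@(np.array(xyz)-0.006*x-p0)*100,2),"rot",np.round(R.from_matrix(M.T@T).as_rotvec(),3))
E
python3 - <<'E'
from h import *
A=cv2.imread("pics/scene0.png")[:,:,::-1].copy();B=cv2.imread("pics/side0.png")[:,:,::-1].copy()
F={"green":((35,120,50),(60,255,255),(220,135,255,180),(385,315,440,375)),
"yellow":((20,150,80),(33,255,255),(315,165,350,215),(275,195,315,245)),
"redcap":((0,160,90),(8,255,255),(265,165,292,185),(345,210,380,232)),
"whitecap":((0,0,150),(180,70,255),(452,188,473,200),(172,141,190,157)),
"cup":((95,80,20),(125,255,255),(385,182,416,218),(210,172,243,212)),
"saucer":((95,80,20),(125,255,255),(385,235,455,280),(230,130,292,165)),
"candle":((8,120,60),(24,255,255),(352,200,385,232),(258,172,292,207))}
for k,(lo,hi,a,b) in F.items():
    ca,cb=blob(A,lo,hi,a),blob(B,lo,hi,b)
    p,e=tri(ray("scene",cen(ca)),ray("side",cen(cb)))
    print(k,cen(ca),cen(cb),"xyz",p,"gap",round(e,4),cv2.boundingRect(ca),cv2.boundingRect(cb))
for k,lo,hi,a,b in(("fruit",(3,90,40),(18,255,230),(165,180,252,217),(395,238,520,325)),("spice",(0,0,0),(180,255,75),(258,215,350,262),(300,160,400,220))):
    for n,im,x in(("scene",A,a),("side",B,b)):
        c=blob(im,lo,hi,x); q=cv2.approxPolyDP(cv2.convexHull(c),6,True)[:,0]
        P=np.array([plane(n,u,.014) for u in q]); print(k,n,q.tolist(),"\n",P[:,:2],"mean",P.mean(0),"sides",np.linalg.norm(P-np.roll(P,1,0),axis=1), "cen",plane(n,cen(cv2.convexHull(c)),.012))
dc=[blob(i,(0,0,0),(180,255,70),x) for i,x in((A,(258,152,292,182)),(B,(330,275,376,312)))]
print("dog",tri(ray("scene",cen(dc[0])),ray("side",cen(dc[1]))))
go((.5,0,.2))
print(pose()[1].as_matrix())
E
```

```text
green [235.7352 158.4133] [412.584  347.6035] xyz [ 0.4069 -0.331   0.0343] gap 0.0009 (227, 145, 19, 27) (395, 327, 36, 42)
yellow [332.1597 192.2642] [294.7178 219.9384] xyz [0.4639 0.0085 0.0372] gap 0.0008 (322, 177, 21, 30) (283, 204, 25, 32)
redcap [277.2015 174.1168] [363.3237 224.02  ] xyz [ 0.5172 -0.128   0.0872] gap 0.0019 (270, 170, 15, 9) (354, 216, 19, 16)
whitecap [462.0831 192.3253] [179.8077 145.7735] xyz [0.4042 0.3318 0.0911] gap 0.0021 (452, 188, 21, 12) (172, 141, 18, 16)
cup [400.8602 200.4971] [226.6901 185.9846] xyz [0.4259 0.1894 0.0408] gap 0.0056 (391, 188, 22, 27) (214, 178, 24, 18)
saucer [420.8555 258.4916] [262.244 147.915] xyz [0.5993 0.2851 0.0095] gap 0.0027 (392, 241, 58, 36) (239, 135, 48, 27)
candle [367.9242 221.0367] [275.2383 199.1367] xyz [ 0.5001  0.1216 -0.0007] gap 0.0072 (357, 208, 23, 22) (264, 191, 23, 13)
fruit scene [[169, 205], [183, 185], [246, 191], [236, 213]] 
 [[ 0.6718 -0.3697]
 [ 0.5739 -0.4002]
 [ 0.5254 -0.2233]
 [ 0.628  -0.1902]] mean [ 0.5998 -0.2959  0.014 ] sides [0.1847 0.1025 0.1834 0.1079] cen [ 0.6007 -0.2959  0.012 
[... 215 characters left out ...]
.5895 -0.3087  0.012 ]
spice scene [[264, 240], [277, 220], [341, 232], [332, 258]] 
 [[ 0.6955 -0.0689]
 [ 0.6103 -0.08  ]
 [ 0.5881  0.0853]
 [ 0.6876  0.1033]] mean [0.6454 0.0099 0.014 ] sides [0.1724 0.0859 0.1667 0.1011] cen [0.6489 0.0134 0.012 ]
spice side [[362, 180], [391, 193], [372, 216], [354, 207]] 
 [[ 0.682   0.0082]
 [ 0.6942 -0.0695]
 [ 0.6056 -0.0859]
 [ 0.599  -0.0394]] mean [ 0.6452 -0.0466  0.014 ] sides [0.0957 0.0787 0.0901 0.047 ] cen [ 0.6487 -0.0452  0.012 ]
dog (array([ 0.4096, -0.2021,  0.033 ]), np.float64(0.0005619880439824495))
dp [  2.42 -45.16 -43.49] rot [-0.    -0.001 -0.   ]
[[-0.0008 -0.9031  0.4294]
 [-0.0012  0.4294  0.9031]
 [-1.      0.0002 -0.0015]]
```

View pics/wrist0.png

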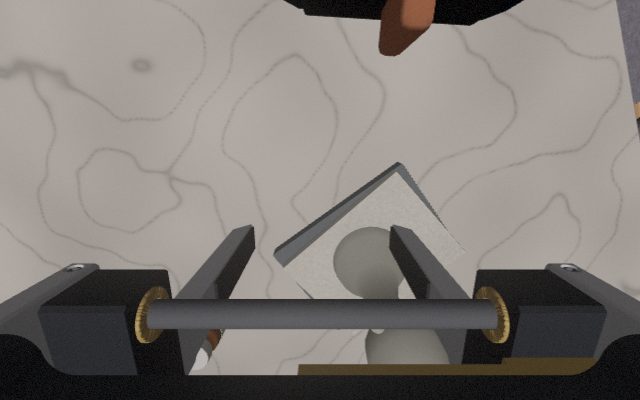

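```bash
python3 - <<'E'
from h import *
print("bust head",tri(ray("scene",(598,172)),ray("side",(114,55))))
print("bust plinth near corners", plane("scene",(528,263),.0),plane("scene",(522,222),.03),plane("side",(141,156),0),plane("side",(183,128),.0),plane("side",(88,131),.03))
go((.4069,-.331,.20),10)
E
```

```text
bust head (array([0.417 , 0.5939, 0.2204]), np.float64(0.0031327394250025794))
bust plinth near corners [0.4972 0.5119 0.    ] [0.3789 0.4832 0.03  ] [0.3601 0.4923 0.    ] [0.5085 0.5286 0.    ] [0.3004 0.6533 0.03  ]
dp [  2.46 -50.97 -77.38] rot [ 0.952 -0.001  0.   ]
```

```bash
python3 -m crank '[{"dp":[0,-26,-24],"rotation":[0,0,0],"grip":100},{"dp":[0,-26,-24],"rotation":[0,0,0],"grip":100},{"dp":[0,-26,-24],"rotation":[0,0,0],"grip":100},{"dp":[0,-26,-24],"rotation":[0.95,0,0],"grip":100},{"dp":[0,-26,-24],"rotation":[0.95,0,0],"grip":100},{"dp":[0,-26,-24],"rotation":[0.95,0,0],"grip":100},{"dp":[0,-26,-24],"rotation":[0.95,0,0],"grip":100},{"dp":[0,-26,-24],"rotation":[0.95,0,0],"grip":100}]' 20
python3 - <<'E'
from h import *
go((.4069,-.31,.20),10)
E
```

```text
time_s: 0.82
tool_pos: [0.4033, 0.2758, 0.2303]
tool_rot: [-0.389, 1.536, 0.389]
force: [0.8, 0.3, 0.2]
finger_gap: 0.0939
dp [  2.43 -51.68 -27.58] rot [0.322 0.    0.   ]
```

```bash
python3 -m crank '[{"dp":[0,-28.5,-15.2],"rotation":[0.322,0,0],"grip":100},{"dp":[0,-28.5,-15.2],"rotation":[0.322,0,0],"grip":100},{"dp":[0,-28.5,-15.2],"rotation":[0.322,0,0],"grip":100},{"dp":[0,-28.5,-15.2],"rotation":[0.322,0,0],"grip":100},{"dp":[0,-28.5,-15.2],"rotation":[0.322,0,0],"grip":100},{"dp":[0,-28.5,-15.2],"rotation":[0.322,0,0],"grip":100},{"dp":[0,-28.5,-15.2],"rotation":[0.322,0,0],"grip":100},{"dp":[0,-28.5,-15.2],"rotation":[0.322,0,0],"grip":100}]' && python3 -m crank '[{"dp":[2,-25,-4.5],"rotation":[0,0,0],"grip":100},{"dp":[2,-25,-4.5],"rotation":[0,0,0],"grip":100},{"dp":[2,-25,-4.5],"rotation":[0,0,0],"grip":100},{"dp":[2,-25,-4.5],"rotation":[0,0,0],"grip":100},{"dp":[2,-25,-4.5],"rotation":[0,0,0],"grip":100},{"dp":[2,-25,-4.5],"rotation":[0,0,0],"grip":100},{"dp":[2,-25,-4.5],"rotation":[0,0,0],"grip":100},{"dp":[2,-25,-4.5],"rotation":[0,0,0],"grip":100}]'
python3 - <<'E'
from h import *
print(ctrl.read_state()["joints"])
p=pose(); im=ctrl.camera("wrist"); cv2.imwrite("pics/w1.png",im[:,:,::-1])
for z in (0,.005):
  for P in((.407,-.331,z+.031),(.595,-.299,z),(.583,-.256,z),(.607,-.342,z)):
    M=p[1].as_matrix();c=np.linalg.inv(I["wrist"]["hand_eye"])@np.r_[M.T@(np.array(P)-p[0]),1]; q=I["wrist"]["intrinsics"]@c[:3]; print(P,q[:2]/q[2])
go((.4069,-.331,.035),10)
E
```

```text
time_s: 1.48
tool_pos: [0.4065, -0.0479, 0.2305]
tool_rot: [-0.14, 1.566, 0.139]
force: [0.4, 0.3, 0.8]
finger_gap: 0.0938
time_s: 2.15
tool_pos: [0.4069, -0.301, 0.2098]
tool_rot: [-0.138, 1.567, 0.14]
force: [-0.3, 0.5, -0.5]
finger_gap: 0.0942
[-0.8613 -0.0756  1.9386  0.0001  1.2801 -1.0378]
(0.407, -0.331, 0.031) [317.4455 209.8136]
(0.595, -0.299, 0) [457.0507 203.9926]
(0.583, -0.256, 0) [458.1756 171.8763]
(0.607, -0.342, 0) [455.9935 234.176 ]
(0.407, -0.331, 0.036) [317.3851 211.0392]
(0.595, -0.299, 0.005) [458.7904 205.0443]
(0.583, -0.256, 0.005) [459.9867 172.5357]
(0.607, -0.342, 0.005) [457.667 235.572]
dp [16.88 -3.12 -0.58] rot [ 0.004 -0.001 -0.002]
```

View pics/w1.png

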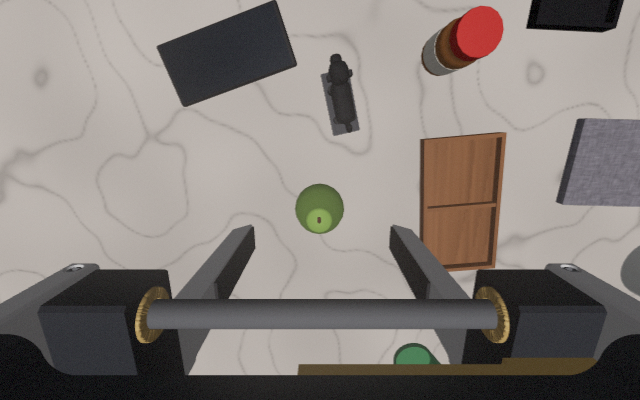

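Wrist picture: green pear at (319,209), within 2 px of the prediction; fruit tray corners about (421,139), (505,133), (495,265), (421,271), divider at about (459,206), matching the estimate. The dog (342,95) is clear.

```bash
python3 - <<'E'
from h import *
p=pose(); im=cv2.imread("pics/w1.png")[:,:,::-1].copy()
c=blob(im,(3,90,30),(18,255,255),(410,120,515,280)); q=cv2.approxPolyDP(cv2.convexHull(c),8,True)[:,0]
P=np.array([plane("wrist",u,.016,p) for u in q]);print(q.tolist(),P[:,:2],"mean",P.mean(0),np.linalg.norm(P-np.roll(P,1,0),axis=1))
g=blob(im,(30,80,30),(60,255,255),(280,170,360,250));print("pear",plane("wrist",cen(g),.036,p),cv2.boundingRect(g))
E
python3 -m crank '[{"dp":[16.9,-3.1,-0.6],"rotation":[0,0,0],"grip":100},{"dp":[16.9,-3.1,-0.6],"rotation":[0,0,0],"grip":100},{"dp":[16.9,-3.1,-0.6],"rotation":[0,0,0],"grip":100},{"dp":[16.9,-3.1,-0.6],"rotation":[0,0,0],"grip":100},{"dp":[16.9,-3.1,-0.6],"rotation":[0,0,0],"grip":100},{"dp":[16.9,-3.1,-0.6],"rotation":[0,0,0],"grip":100}]' 
python3 -m crank '[{"dp":[0,0,0],"rotation":[0,0,0],"grip":20},{"dp":[0,0,0],"rotation":[0,0,0],"grip":20},{"dp":[0,0,0],"rotation":[0,0,0],"grip":20},{"dp":[0,0,0],"rotation":[0,0,0],"grip":20},{"dp":[0,0,0],"rotation":[0,0,0],"grip":20},{"dp":[0,0,0],"rotation":[0,0,0],"grip":20},{"dp":[0,0,0],"rotation":[0,0,0],"grip":20},{"dp":[0,0,0],"rotation":[0,0,0],"grip":20}]' 20
python3 - <<'E'
from h import *
go((.607,-.342,.13),15)
E
```

```text
[[505, 133], [494, 267], [448, 271], [420, 236], [421, 140]] [[ 0.6166 -0.1964]
 [ 0.6653 -0.3729]
 [ 0.6039 -0.3904]
 [ 0.5509 -0.3462]
 [ 0.5177 -0.2228]] mean [ 0.5909 -0.3057  0.016 ] [0.1023 0.1831 0.0638 0.069  0.1278]
pear [ 0.4089 -0.3255  0.036 ] (296, 184, 48, 50)
time_s: 2.7
tool_pos: [0.4061, -0.3279, 0.0393]
tool_rot: [-0.138, 1.57, 0.147]
force: [0.1, -0.6, 1.0]
finger_gap: 0.0937
time_s: 3.37
tool_pos: [0.408, -0.3315, 0.0428]
tool_rot: [-0.142, 1.565, 0.14]
force: [-0.0, 2.1, 6.8]
finger_gap: 0.0602
dp [-9.29 -4.61 19.41] rot [-0.082  0.001  0.001]
```

```bash
python3 -m crank '[{"dp":[-4,0,0],"rotation":[0,0,0],"grip":20},{"dp":[-8,0,0],"rotation":[0,0,0],"grip":20},{"dp":[-9.3,-1,4],"rotation":[-0.08,0,0],"grip":20},{"dp":[-9.3,-2,8],"rotation":[-0.08,0,0],"grip":20},{"dp":[-9.3,-3,12],"rotation":[-0.08,0,0],"grip":20},{"dp":[-9.3,-4,16],"rotation":[-0.08,0,0],"grip":20},{"dp":[-9.3,-4.6,19.1],"rotation":[-0.08,0,0],"grip":20},{"dp":[-9.3,-4.6,19.1],"rotation":[-0.08,0,0],"grip":20}]'
python3 -m crank '[{"dp":[0,0,0],"rotation":[0,0,0],"grip":20},{"dp":[0,0,0],"rotation":[0,0,0],"grip":20}]'
python3 - <<'E'
from h import *
p=pose(); im=ctrl.camera("wrist"); cv2.imwrite("pics/w2.png",im[:,:,::-1])
go((.604,-.342,.044),15.4)
E
```

```text
time_s: 4.03
tool_pos: [0.6076, -0.3413, 0.1337]
tool_rot: [-0.207, 1.559, 0.206]
force: [0.7, -0.1, -1.2]
finger_gap: 0.0601
time_s: 4.2
tool_pos: [0.6024, -0.3416, 0.1336]
tool_rot: [-0.203, 1.563, 0.205]
force: [-0.1, -0.1, -1.2]
finger_gap: 0.0604
dp [ 8.38 -0.08  0.19] rot [-0.009 -0.001 -0.001]
```

View pics/w2.png

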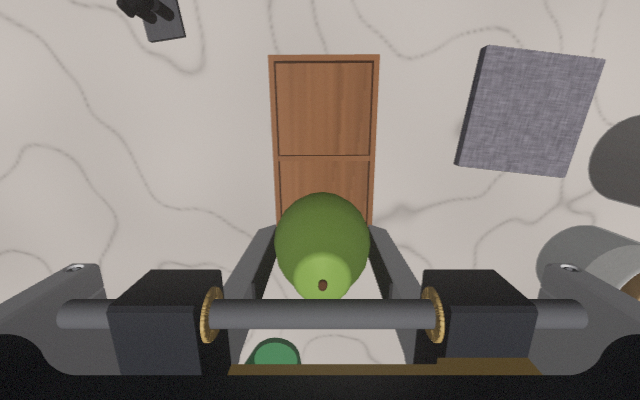

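Pear held upright between the pads; the tray's divider is at row 157, cols 277-372, squared up with the jaws.

```bash
python3 - <<'E'
from h import *
print("divider mid",plane("wrist",(324,157),.014+.005-.005,pose()))
E
python3 -m crank '[{"dp":[3,0,0.2],"rotation":[0,0,0],"grip":20},{"dp":[6,0,0.2],"rotation":[0,0,0],"grip":20},{"dp":[7,0,0.2],"rotation":[0,0,0],"grip":20},{"dp":[7.8,0,0.2],"rotation":[0,0,0],"grip":20},{"dp":[8.1,0,0.2],"rotation":[0,0,0],"grip":20},{"dp":[8.4,0,0.2],"rotation":[0,0,0],"grip":20},{"dp":[8.4,0,0.2],"rotation":[0,0,0],"grip":20}]'
python3 -m crank '[{"dp":[0,0,0],"rotation":[0,0,0],"grip":20},{"dp":[0,0,0],"rotation":[0,0,0],"grip":20}]'
```

```text
divider mid [ 0.5931 -0.2988  0.014 ]
time_s: 4.83
tool_pos: [0.6057, -0.342, 0.0516]
tool_rot: [-0.205, 1.56, 0.203]
force: [-0.1, -0.8, -0.6]
finger_gap: 0.0605
time_s: 5.0
tool_pos: [0.606, -0.342, 0.0519]
tool_rot: [-0.205, 1.56, 0.203]
force: [0.4, 0.0, -0.9]
finger_gap: 0.0604
```

```bash
python3 -m crank '[{"dp":[0.2,0,0],"rotation":[0,0,0],"grip":20},{"dp":[0.3,0,0],"rotation":[0,0,0],"grip":20},{"dp":[0.3,0,0],"rotation":[0,0,0],"grip":20}]'
python3 -m crank '[{"dp":[0.15,0,0],"rotation":[0,0,0],"grip":20},{"dp":[0.15,0,0],"rotation":[0,0,0],"grip":20}]'
```

```text
time_s: 5.25
tool_pos: [0.6056, -0.3416, 0.0479]
tool_rot: [-0.204, 1.561, 0.204]
force: [-0.4, 0.2, 1.2]
finger_gap: 0.0601
time_s: 5.42
tool_pos: [0.6057, -0.3417, 0.0479]
tool_rot: [-0.205, 1.561, 0.204]
force: [-3.5, 2.6, 8.7]
finger_gap: 0.0603
```

```bash
python3 -m crank '[{"dp":[0,0,0],"rotation":[0,0,0],"grip":80},{"dp":[0,0,0],"rotation":[0,0,0],"grip":80},{"dp":[0,0,0],"rotation":[0,0,0],"grip":80},{"dp":[-3,0,0],"rotation":[0,0,0],"grip":80},{"dp":[-7,0,0],"rotation":[0,0,0],"grip":100},{"dp":[-11,0,0],"rotation":[0,0,0],"grip":100},{"dp":[-13,3,0],"rotation":[0,0,0],"grip":100},{"dp":[-13,7,-1],"rotation":[0,0,0],"grip":100}]'
python3 -m crank '[{"dp":[0,31,-3.6],"rotation":[0,0,0],"grip":100},{"dp":[0,31,-3.6],"rotation":[0,0,0],"grip":100},{"dp":[0,31,-3.6],"rotation":[0,0,0],"grip":100},{"dp":[0,31,-3.6],"rotation":[0,0,0],"grip":100},{"dp":[0,31,-3.6],"rotation":[0,0,0],"grip":100},{"dp":[0,31,-3.6],"rotation":[0,0,0],"grip":100},{"dp":[0,31,-3.6],"rotation":[0,0,0],"grip":100},{"dp":[0,31,-3.6],"rotation":[0,0,0],"grip":100}]'
python3 -m crank '[{"dp":[0,0,0],"rotation":[0,0,0],"grip":100}]'
python3 - <<'E'
from h import *
p=pose(); im=ctrl.camera("wrist"); cv2.imwrite("pics/w3.png",im[:,:,::-1])
g=blob(im,(20,120,50),(33,255,255),(200,100,420,300));print("pear",plane("wrist",cen(g),.036,p),cv2.boundingRect(g))
go((.464,.0085,.035),15)
E
```

```text
time_s: 6.08
tool_pos: [0.5814, -0.2797, 0.1832]
tool_rot: [-0.209, 1.551, 0.195]
force: [0.4, -0.2, -0.1]
finger_gap: 0.0937
time_s: 6.75
tool_pos: [0.4611, 0.0172, 0.1754]
tool_rot: [-0.205, 1.562, 0.207]
force: [0.7, -0.4, -0.2]
finger_gap: 0.0937
time_s: 6.83
tool_pos: [0.4614, 0.0171, 0.1755]
tool_rot: [-0.207, 1.561, 0.208]
force: [0.1, -0.2, -0.1]
finger_gap: 0.0939
pear [0.4619 0.0094 0.036 ] (294, 175, 53, 54)
dp [13.48 -0.69 -0.04] rot [0.002 0.    0.   ]
```

View pics/w3.png

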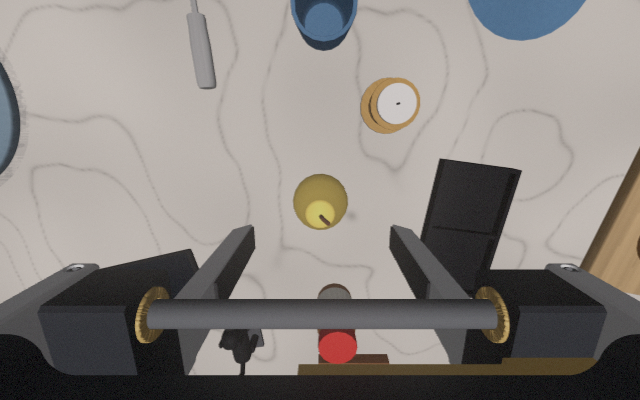

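Yellow pear at (320,202), agreeing within 2 mm with the two-view fix. Candle (390,105) and red jar (337,340) are clear of the fingers.

```bash
python3 -m crank '[{"dp":[13.5,-0.7,0],"rotation":[0,0,0],"grip":100},{"dp":[13.5,-0.7,0],"rotation":[0,0,0],"grip":100},{"dp":[13.5,-0.7,0],"rotation":[0,0,0],"grip":100},{"dp":[13.5,-0.7,0],"rotation":[0,0,0],"grip":100},{"dp":[13.5,-0.7,0],"rotation":[0,0,0],"grip":100},{"dp":[13.5,-0.7,0],"rotation":[0,0,0],"grip":100}]' 
python3 -m crank '[{"dp":[0,0,0],"rotation":[0,0,0],"grip":20},{"dp":[0,0,0],"rotation":[0,0,0],"grip":20},{"dp":[0,0,0],"rotation":[0,0,0],"grip":20},{"dp":[0,0,0],"rotation":[0,0,0],"grip":20},{"dp":[0,0,0],"rotation":[0,0,0],"grip":20},{"dp":[0,0,0],"rotation":[0,0,0],"grip":20},{"dp":[0,0,0],"rotation":[0,0,0],"grip":20}]' 20
python3 - <<'E'
from h import *
go((.5805,-.2555,.17),15)
E
```

```text
time_s: 7.38
tool_pos: [0.466, 0.0063, 0.0418]
tool_rot: [-0.203, 1.561, 0.203]
force: [0.5, -0.2, 0.5]
finger_gap: 0.0941
time_s: 7.97
tool_pos: [0.4651, 0.0072, 0.0416]
tool_rot: [-0.205, 1.561, 0.204]
force: [-2.4, -1.2, 6.4]
finger_gap: 0.0603
dp [-13.44 -28.35   4.39] rot [-0.001 -0.     0.   ]
```

```bash
python3 -m crank '[{"dp":[-4,0,0],"rotation":[0,0,0],"grip":20},{"dp":[-8,0,0],"rotation":[0,0,0],"grip":20},{"dp":[-12,0,0],"rotation":[0,0,0],"grip":20},{"dp":[-13.4,-3,0.5],"rotation":[0,0,0],"grip":20},{"dp":[-13.4,-7,1.1],"rotation":[0,0,0],"grip":20},{"dp":[-13.4,-11,1.7],"rotation":[0,0,0],"grip":20},{"dp":[-13.4,-15,2.3],"rotation":[0,0,0],"grip":20},{"dp":[-13.4,-19,2.9],"rotation":[0,0,0],"grip":20}]'
python3 -m crank '[{"dp":[0,-4,0.6],"rotation":[0,0,0],"grip":20},{"dp":[0,-8,1.2],"rotation":[0,0,0],"grip":20},{"dp":[0,-9.35,1.5],"rotation":[0,0,0],"grip":20},{"dp":[0,-9.35,1.5],"rotation":[0,0,0],"grip":20},{"dp":[0,-9.35,1.5],"rotation":[0,0,0],"grip":20},{"dp":[0,-9.35,1.5],"rotation":[0,0,0],"grip":20}]'
python3 - <<'E'
from h import *
p=pose(); im=ctrl.camera("wrist"); cv2.imwrite("pics/w4.png",im[:,:,::-1])
go((.5805,-.2555,.0416-.006+.009),15.4)
E
```

```text
time_s: 8.63
tool_pos: [0.5422, -0.1705, 0.1747]
tool_rot: [-0.204, 1.561, 0.204]
force: [1.6, 0.2, -1.5]
finger_gap: 0.0604
time_s: 9.13
tool_pos: [0.5798, -0.2542, 0.1742]
tool_rot: [-0.204, 1.562, 0.206]
force: [-0.4, -0.3, -1.9]
finger_gap: 0.0602
dp [12.38 -0.19  0.03] rot [-0.008 -0.001 -0.001]
```

View pics/w4.png

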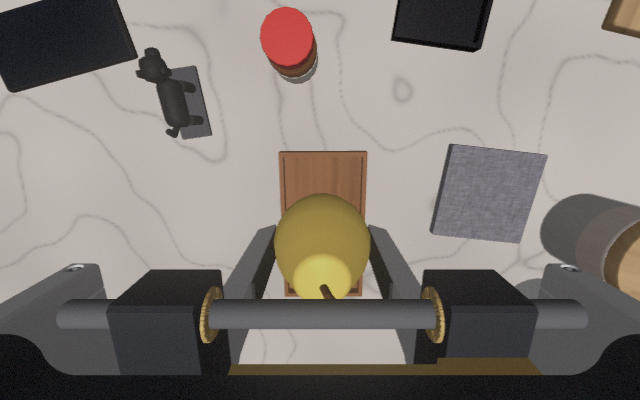

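```bash
python3 - <<'E'
from h import *
print("end edge (expect .568,-.210)",plane("wrist",(323,152),.016,pose()))
E
python3 -m crank '[{"dp":[4,-0.2,0],"rotation":[0,0,0],"grip":20},{"dp":[8,-0.2,0],"rotation":[0,0,0],"grip":20},{"dp":[10,-0.2,0],"rotation":[0,0,0],"grip":20},{"dp":[11.5,-0.2,0],"rotation":[0,0,0],"grip":20},{"dp":[12.0,-0.2,0],"rotation":[0,0,0],"grip":20},{"dp":[12.4,-0.2,0],"rotation":[0,0,0],"grip":20},{"dp":[12.4,-0.2,0],"rotation":[0,0,0],"grip":20}]'
python3 -m crank '[{"dp":[0.2,0,0],"rotation":[0,0,0],"grip":20},{"dp":[0.4,0,0],"rotation":[0,0,0],"grip":20},{"dp":[0.4,0,0],"rotation":[0,0,0],"grip":20}]'
```

```text
end edge (expect .568,-.210) [ 0.5698 -0.2103  0.016 ]
time_s: 9.77
tool_pos: [0.5815, -0.2573, 0.0518]
tool_rot: [-0.205, 1.56, 0.204]
force: [0.1, 0.2, -1.2]
finger_gap: 0.0605
time_s: 10.02
tool_pos: [0.5814, -0.2577, 0.0478]
tool_rot: [-0.205, 1.56, 0.203]
force: [0.4, 0.2, -1.5]
finger_gap: 0.0606
```

```bash
python3 -m crank '[{"dp":[0.1,0,0],"rotation":[0,0,0],"grip":20},{"dp":[0.15,0,0],"rotation":[0,0,0],"grip":20},{"dp":[0.15,0,0],"rotation":[0,0,0],"grip":20}]'
```

```text
time_s: 10.27
tool_pos: [0.5814, -0.2578, 0.0466]
tool_rot: [-0.205, 1.56, 0.203]
force: [-1.1, 1.0, 5.3]
finger_gap: 0.06
```

```bash
python3 -m crank '[{"dp":[0,0,0],"rotation":[0,0,0],"grip":80},{"dp":[0,0,0],"rotation":[0,0,0],"grip":80},{"dp":[0,0,0],"rotation":[0,0,0],"grip":80},{"dp":[-3,0,0],"rotation":[0,0,0],"grip":80},{"dp":[-7,0,0],"rotation":[0,0,0],"grip":100},{"dp":[-11,0,0],"rotation":[0,0,0],"grip":100},{"dp":[-14,3,-0.5],"rotation":[0,0,0],"grip":100},{"dp":[-14,7,-1.4],"rotation":[0,0,0],"grip":100}]'
python3 -m crank '[{"dp":[0,4,-0.8],"rotation":[0,0,0],"grip":100},{"dp":[0,7.2,-1.4],"rotation":[0,0,0],"grip":100},{"dp":[0,7.2,-1.4],"rotation":[0,0,0],"grip":100},{"dp":[0,7.2,-1.4],"rotation":[0,0,0],"grip":100}]'
python3 - <<'E'
from h import *
p=pose(); im=ctrl.camera("wrist"); cv2.imwrite("pics/w5.png",im[:,:,::-1])
g=blob(im,(0,140,60),(8,255,255),(200,100,420,300));(c,r)=cv2.minEnclosingCircle(g);print("cap",plane("wrist",c,.09,p),c,r)
go((.517,-.128,.04),15)
E
```

```text
time_s: 10.93
tool_pos: [0.5535, -0.1968, 0.1934]
tool_rot: [-0.209, 1.55, 0.194]
force: [0.7, 0.2, 0.9]
finger_gap: 0.0934
time_s: 11.27
tool_pos: [0.5169, -0.1263, 0.1853]
tool_rot: [-0.206, 1.561, 0.205]
force: [0.7, -0.1, 0.1]
finger_gap: 0.0941
cap [ 0.5168 -0.124   0.09  ] (322.0, 204.5) 21.360109329223633
dp [13.96 -0.03 -0.07] rot [-0.001  0.     0.001]
```

View pics/w5.png

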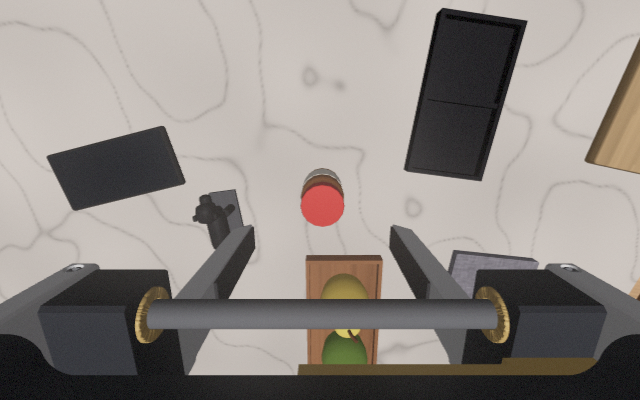

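Both pears stand in the fruit tray. The red cap is at (322,204), where expected, and the spice tray spans (440,10), (526,21), (483,180), (405,170).

```bash
python3 - <<'E'
from h import *
p=pose(); im=cv2.imread("pics/w5.png")[:,:,::-1].copy()
c=blob(im,(0,0,0),(180,255,60),(395,0,540,190)); q=cv2.approxPolyDP(cv2.convexHull(c),8,True)[:,0]
P=np.array([plane("wrist",u,.016,p) for u in q]);print(q.tolist(),P[:,:2],"mean",P.mean(0),np.linalg.norm(P-np.roll(P,1,0),axis=1))
print(plane("wrist",(468,105),.014,p))
E
python3 -m crank '[{"dp":[13.9,0.1,0],"rotation":[0,0,0],"grip":100},{"dp":[13.9,0.1,0],"rotation":[0,0,0],"grip":100},{"dp":[13.9,0.1,0],"rotation":[0,0,0],"grip":100},{"dp":[13.9,0.1,0],"rotation":[0,0,0],"grip":100},{"dp":[13.9,0.1,0],"rotation":[0,0,0],"grip":100},{"dp":[13.9,0.1,0],"rotation":[0,0,0],"grip":100}]' 
python3 -m crank '[{"dp":[0,0,0],"rotation":[0,0,0],"grip":10},{"dp":[0,0,0],"rotation":[0,0,0],"grip":10},{"dp":[0,0,0],"rotation":[0,0,0],"grip":10},{"dp":[0,0,0],"rotation":[0,0,0],"grip":10},{"dp":[0,0,0],"rotation":[0,0,0],"grip":10},{"dp":[0,0,0],"rotation":[0,0,0],"grip":10},{"dp":[0,0,0],"rotation":[0,0,0],"grip":10},{"dp":[0,0,0],"rotation":[0,0,0],"grip":10}]' 25
python3 - <<'E'
from h import *
go((.65,-.031,.12),7.6)
E
```

```text
[[443, 8], [526, 21], [480, 179], [405, 169]] [[ 0.5885  0.0868]
 [ 0.6754  0.098 ]
 [ 0.6967 -0.0677]
 [ 0.6065 -0.0794]] mean [0.6418 0.0094 0.016 ] [0.1672 0.0876 0.1671 0.091 ]
[0.651  0.0066 0.014 ]
time_s: 11.82
tool_pos: [0.5174, -0.1275, 0.0459]
tool_rot: [-0.203, 1.562, 0.204]
force: [0.5, -0.3, 0.1]
finger_gap: 0.0942
time_s: 12.48
tool_pos: [0.5172, -0.1264, 0.0466]
tool_rot: [-0.204, 1.561, 0.204]
force: [-0.6, 0.1, 1.2]
finger_gap: 0.0458
dp [-7.94  5.81 15.29] rot [0.127 0.    0.   ]
```

```bash
python3 -m crank '[{"dp":[-4,0,0],"rotation":[0,0,0],"grip":10},{"dp":[-8,0,0],"rotation":[0,0,0],"grip":10},{"dp":[-8,1.3,3.5],"rotation":[0.12,0,0],"grip":10},{"dp":[-8,2.7,7.2],"rotation":[0.12,0,0],"grip":10},{"dp":[-8,4.2,11],"rotation":[0.12,0,0],"grip":10},{"dp":[-8,5.8,15.1],"rotation":[0.13,0,0],"grip":10},{"dp":[-8,5.8,15.1],"rotation":[0.13,0,0],"grip":10},{"dp":[-8,5.8,15.1],"rotation":[0.13,0,0],"grip":10}]'
python3 -m crank '[{"dp":[0,0,0],"rotation":[0,0,0],"grip":10},{"dp":[0,0,0],"rotation":[0,0,0],"grip":10}]'
python3 - <<'E'
from h import *
p=pose(); im=ctrl.camera("wrist"); cv2.imwrite("pics/w6.png",im[:,:,::-1])
go((.648,-.031,.0406+.009),7)
E
```

```text
time_s: 13.15
tool_pos: [0.6488, -0.03, 0.1255]
tool_rot: [-0.104, 1.569, 0.105]
force: [-0.4, 0.0, -1.5]
finger_gap: 0.0458
time_s: 13.32
tool_pos: [0.647, -0.0321, 0.1259]
tool_rot: [-0.101, 1.57, 0.102]
force: [-0.7, 0.4, -1.9]
finger_gap: 0.0454
dp [7.05 0.12 0.12] rot [ 0.007 -0.001 -0.   ]
```

View pics/w6.png

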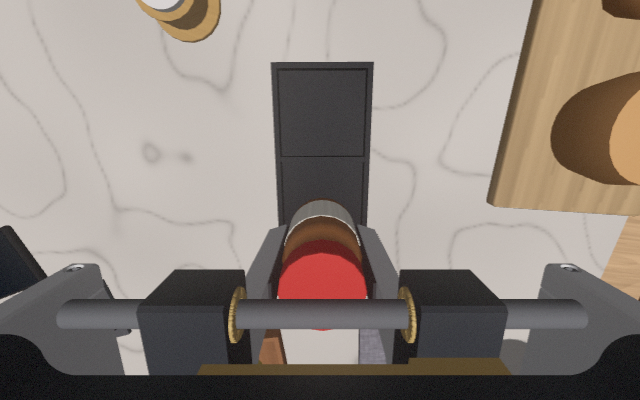

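Red jar held upright; the spice tray is squared up, with its divider at (323,156) and far end at (323,62).

```bash
python3 - <<'E'
from h import *
print(plane("wrist",(322.5,156),.014,pose()),plane("wrist",(322.5,62),.016,pose()),"expect .643,.0095 / .633,.094")
E
python3 -m crank '[{"dp":[4,0.1,0.1],"rotation":[0,0,0],"grip":10},{"dp":[5.5,0.1,0.1],"rotation":[0,0,0],"grip":10},{"dp":[6.3,0.1,0.1],"rotation":[0,0,0],"grip":10},{"dp":[6.8,0.1,0.1],"rotation":[0,0,0],"grip":10},{"dp":[7.1,0.1,0.1],"rotation":[0,0,0],"grip":10},{"dp":[7.1,0.1,0.1],"rotation":[0,0,0],"grip":10}]'
python3 -m crank '[{"dp":[0.2,0,0],"rotation":[0,0,0],"grip":10},{"dp":[0.3,0,0],"rotation":[0,0,0],"grip":10},{"dp":[0.3,0,0],"rotation":[0,0,0],"grip":10}]'
```

```text
[0.6421 0.013  0.014 ] [0.6315 0.0941 0.016 ] expect .643,.0095 / .633,.094
time_s: 13.87
tool_pos: [0.6491, -0.0307, 0.0558]
tool_rot: [-0.102, 1.568, 0.102]
force: [0.3, -0.4, -1.1]
finger_gap: 0.0456
time_s: 14.12
tool_pos: [0.6494, -0.0305, 0.0531]
tool_rot: [-0.102, 1.567, 0.102]
force: [-0.1, -0.4, -0.7]
finger_gap: 0.0459
```

```bash
python3 -m crank '[{"dp":[0.1,0,0],"rotation":[0,0,0],"grip":10},{"dp":[0.2,0,0],"rotation":[0,0,0],"grip":10},{"dp":[0.2,0,0],"rotation":[0,0,0],"grip":10}]'
```

```text
time_s: 14.37
tool_pos: [0.6495, -0.0305, 0.0516]
tool_rot: [-0.102, 1.568, 0.102]
force: [-2.2, 0.1, 4.9]
finger_gap: 0.0458
```

```bash
python3 -m crank '[{"dp":[0,0,0],"rotation":[0,0,0],"grip":66},{"dp":[0,0,0],"rotation":[0,0,0],"grip":66},{"dp":[0,0,0],"rotation":[0,0,0],"grip":66},{"dp":[-3,0,0],"rotation":[0,0,0],"grip":66},{"dp":[-7,0,0],"rotation":[0,0,0],"grip":66},{"dp":[-11,0,0],"rotation":[0,0,0],"grip":100},{"dp":[-14,3,-1.5],"rotation":[0,0,0],"grip":100},{"dp":[-14,6.5,-3.3],"rotation":[0,0,0],"grip":100}]'
python3 -m crank '[{"dp":[0,30,-15.2],"rotation":[0,0,0],"grip":100},{"dp":[0,30,-15.2],"rotation":[0,0,0],"grip":100},{"dp":[0,30,-15.2],"rotation":[0,0,0],"grip":100},{"dp":[0,30,-15.2],"rotation":[0,0,0],"grip":100},{"dp":[0,30,-15.2],"rotation":[0,0,0],"grip":100},{"dp":[0,30,-15.2],"rotation":[0,0,0],"grip":100},{"dp":[0,30,-15.2],"rotation":[0,0,0],"grip":100},{"dp":[0,30,-15.2],"rotation":[0,0,0],"grip":100}]'
python3 -m crank '[{"dp":[0,0,0],"rotation":[0,0,0],"grip":100}]'
python3 - <<'E'
from h import *
p=pose(); im=ctrl.camera("wrist"); cv2.imwrite("pics/w7.png",im[:,:,::-1])
go((.404,.331,.04),7)
E
```

```text
time_s: 15.03
tool_pos: [0.6125, 0.0277, 0.1982]
tool_rot: [-0.101, 1.555, 0.097]
force: [0.4, 0.8, 0.3]
finger_gap: 0.0788
time_s: 15.7
tool_pos: [0.4186, 0.3062, 0.1905]
tool_rot: [-0.102, 1.568, 0.102]
force: [0.9, -0.0, -0.2]
finger_gap: 0.0939
time_s: 15.78
tool_pos: [0.4161, 0.3092, 0.1903]
tool_rot: [-0.107, 1.569, 0.109]
force: [-0.3, -0.2, 0.5]
finger_gap: 0.0937
dp [14.43  2.56 -1.06] rot [ 0.014 -0.    -0.   ]
```

View pics/w7.png

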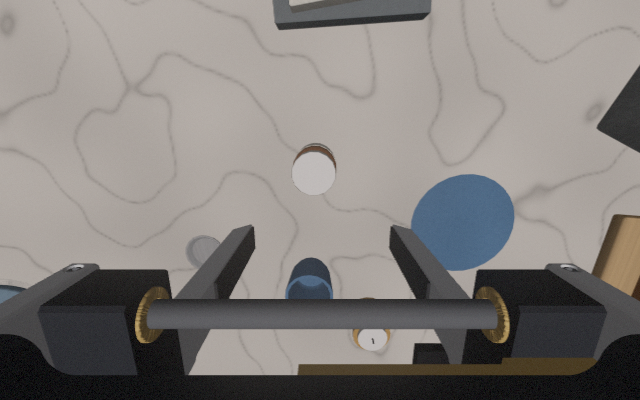

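White cap at (314,173), saucer centre near (463,222), cup at (309,285).

```bash
python3 - <<'E'
from h import *
p=pose(); im=cv2.imread("pics/w7.png")[:,:,::-1].copy()
print("cap",plane("wrist",(314,173),.09,p))
c=blob(im,(95,80,20),(125,255,255),(405,165,525,280)); P=np.array([plane("wrist",u,.013,p)[:2] for u in c[:,0]],np.float32)
print("saucer",cv2.minEnclosingCircle(P),cv2.fitEllipse(P))
E
python3 -m crank '[{"dp":[4,2.5,-1],"rotation":[0,0,0],"grip":100},{"dp":[8,2.5,-1],"rotation":[0,0,0],"grip":100},{"dp":[12,2.5,-1],"rotation":[0,0,0],"grip":100},{"dp":[14.4,2.5,-1],"rotation":[0,0,0],"grip":100},{"dp":[14.4,2.5,-1],"rotation":[0,0,0],"grip":100},{"dp":[14.4,2.5,-1],"rotation":[0,0,0],"grip":100}]' 
python3 -m crank '[{"dp":[0,0,0],"rotation":[0,0,0],"grip":10},{"dp":[0,0,0],"rotation":[0,0,0],"grip":10},{"dp":[0,0,0],"rotation":[0,0,0],"grip":10},{"dp":[0,0,0],"rotation":[0,0,0],"grip":10},{"dp":[0,0,0],"rotation":[0,0,0],"grip":10},{"dp":[0,0,0],"rotation":[0,0,0],"grip":10},{"dp":[0,0,0],"rotation":[0,0,0],"grip":10},{"dp":[0,0,0],"rotation":[0,0,0],"grip":10}]' 25
python3 - <<'E'
from h import *
go((.638,.0515,.155),7)
E
```

```text
cap [0.4069 0.3372 0.09  ]
saucer ((0.6017879843711853, 0.28311169147491455), 0.06485675275325775) ((0.603551983833313, 0.28502464294433594), (0.12103778123855591, 0.13025589287281036), 49.26994323730469)
time_s: 16.33
tool_pos: [0.4068, 0.3271, 0.0455]
tool_rot: [-0.102, 1.571, 0.1]
force: [0.5, 0.2, 1.0]
finger_gap: 0.0937
time_s: 17.0
tool_pos: [0.4066, 0.3283, 0.0465]
tool_rot: [-0.102, 1.569, 0.102]
force: [-1.0, -0.5, 1.7]
finger_gap: 0.0446
dp [-11.46 -30.45  19.35] rot [ 0.008 -0.001  0.   ]
```

```bash
python3 -m crank '[{"dp":[-4,0,0],"rotation":[0,0,0],"grip":10},{"dp":[-8,0,0],"rotation":[0,0,0],"grip":10},{"dp":[-11.5,0,0],"rotation":[0,0,0],"grip":10},{"dp":[-11.5,-3.2,2],"rotation":[0,0,0],"grip":10},{"dp":[-11.5,-6.5,4.1],"rotation":[0,0,0],"grip":10},{"dp":[-11.5,-9.8,6.2],"rotation":[0,0,0],"grip":10},{"dp":[-11.5,-13.1,8.3],"rotation":[0,0,0],"grip":10},{"dp":[-11.5,-16.4,10.4],"rotation":[0,0,0],"grip":10}]'
python3 -m crank '[{"dp":[0,-3.3,2.1],"rotation":[0,0,0],"grip":10},{"dp":[0,-6.6,4.2],"rotation":[0,0,0],"grip":10},{"dp":[0,-9.9,6.3],"rotation":[0,0,0],"grip":10},{"dp":[0,-12,7.7],"rotation":[0,0,0],"grip":10},{"dp":[0,-14,8.9],"rotation":[0,0,0],"grip":10},{"dp":[0,-14,8.9],"rotation":[0,0,0],"grip":10},{"dp":[0,-14,8.9],"rotation":[0,0,0],"grip":10}]'
python3 -m crank '[{"dp":[0,0,0],"rotation":[0,0,0],"grip":10}]'
python3 - <<'E'
from h import *
p=pose(); im=ctrl.camera("wrist"); cv2.imwrite("pics/w8.png",im[:,:,::-1])
go((.638,.051,.0405+.009),7)
E
```

```text
time_s: 17.67
tool_pos: [0.5318, 0.1776, 0.1611]
tool_rot: [-0.102, 1.569, 0.102]
force: [-1.1, -0.1, -1.7]
finger_gap: 0.0449
time_s: 18.25
tool_pos: [0.6376, 0.0511, 0.1605]
tool_rot: [-0.1, 1.57, 0.101]
force: [0.1, 0.4, -1.8]
finger_gap: 0.0449
time_s: 18.33
tool_pos: [0.6368, 0.0525, 0.1607]
tool_rot: [-0.102, 1.57, 0.103]
force: [-0.0, -0.8, -1.5]
finger_gap: 0.0449
dp [10.53 -0.21  0.12] rot [ 0.009 -0.001 -0.001]
```

View pics/w8.png

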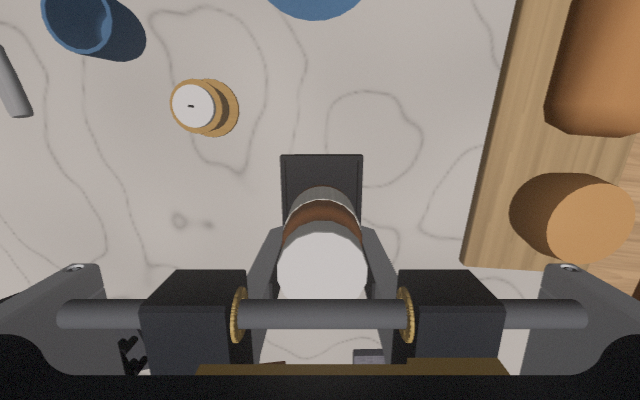

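```bash
python3 - <<'E'
from h import *
p=pose(); im=cv2.imread("pics/w8.png")[:,:,::-1].copy()
c=blob(im,(0,0,140),(180,60,255),(270,210,375,300))
x,y,w,h=cv2.boundingRect(c); print(x,y,w,h); z=p[0][2]-.0465+.09
print("cap centre",plane("wrist",(x+w/2,y+w/2),z,p),"tcp",p[0], "cap top edge",plane("wrist",(x+w/2,y),z,p))
E
```

```text
277 232 91 67
cap centre [0.636  0.0625 0.2043] tcp [0.6367 0.0529 0.1608] cap top edge [0.6331 0.0843 0.2043]
```

The cap sits about 10 mm to +y of the pads' centre, so I shift the placement by that amount and lower gently.

```bash
python3 -m crank '[{"dp":[2,-0.6,0.1],"rotation":[0,0,0],"grip":10},{"dp":[4,-1.2,0.2],"rotation":[0,0,0],"grip":10},{"dp":[6,-1.2,0.2],"rotation":[0,0,0],"grip":10},{"dp":[8,-1.2,0.2],"rotation":[0,0,0],"grip":10},{"dp":[9.5,-1.2,0.2],"rotation":[0,0,0],"grip":10},{"dp":[10.2,-1.2,0.2],"rotation":[0,0,0],"grip":10},{"dp":[10.5,-1.2,0.2],"rotation":[0,0,0],"grip":10},{"dp":[10.5,-1.2,0.2],"rotation":[0,0,0],"grip":10}]'
python3 -m crank '[{"dp":[0.2,0,0],"rotation":[0,0,0],"grip":10},{"dp":[0.4,0,0],"rotation":[0,0,0],"grip":10},{"dp":[0.4,0,0],"rotation":[0,0,0],"grip":10}]'
python3 -m crank '[{"dp":[0.1,0,0],"rotation":[0,0,0],"grip":10},{"dp":[0.1,0,0],"rotation":[0,0,0],"grip":10}]'
```

```text
time_s: 19.05
tool_pos: [0.641, 0.0407, 0.0563]
tool_rot: [-0.103, 1.569, 0.103]
force: [0.4, 0.3, -1.9]
finger_gap: 0.0448
time_s: 19.3
tool_pos: [0.6417, 0.0402, 0.0531]
tool_rot: [-0.102, 1.567, 0.102]
force: [-0.2, 0.3, -1.8]
finger_gap: 0.0444
time_s: 19.47
tool_pos: [0.6414, 0.0402, 0.0517]
tool_rot: [-0.102, 1.568, 0.102]
force: [0.6, 0.0, -1.7]
finger_gap: 0.0448
```

```bash
python3 -m crank '[{"dp":[0.1,0,0],"rotation":[0,0,0],"grip":10},{"dp":[0.1,0,0],"rotation":[0,0,0],"grip":10}]'
python3 -m crank '[{"dp":[0.1,0,0],"rotation":[0,0,0],"grip":10},{"dp":[0.1,0,0],"rotation":[0,0,0],"grip":10}]'
```

```text
time_s: 19.63
tool_pos: [0.6415, 0.0401, 0.0515]
tool_rot: [-0.102, 1.568, 0.102]
force: [-2.6, -0.0, 4.7]
finger_gap: 0.0446
time_s: 19.8
tool_pos: [0.6416, 0.0402, 0.0515]
tool_rot: [-0.102, 1.569, 0.102]
force: [-5.8, -0.4, 10.3]
finger_gap: 0.0449
```

```bash
python3 -m crank '[{"dp":[0,0,0],"rotation":[0,0,0],"grip":66},{"dp":[0,0,0],"rotation":[0,0,0],"grip":66},{"dp":[0,0,0],"rotation":[0,0,0],"grip":66},{"dp":[-3,0,0],"rotation":[0,0,0],"grip":66},{"dp":[-7,0,0],"rotation":[0,0,0],"grip":66},{"dp":[-11,0,0],"rotation":[0,0,0],"grip":100},{"dp":[-13,2,-3],"rotation":[0,0,0],"grip":100},{"dp":[-13,4.3,-6],"rotation":[0,0,0],"grip":100}]'
python3 -m crank '[{"dp":[0,11.5,-13.5],"rotation":[0,0,0],"grip":100},{"dp":[0,11.5,-13.5],"rotation":[0,0,0],"grip":100},{"dp":[0,11.5,-13.5],"rotation":[0,0,0],"grip":100},{"dp":[0,11.5,-13.5],"rotation":[0,0,0],"grip":100},{"dp":[0,11.5,-13.5],"rotation":[0,0,0],"grip":100},{"dp":[0,11.5,-13.5],"rotation":[0,0,0],"grip":100}]'
python3 -m crank '[{"dp":[0,0,0],"rotation":[0,0,0],"grip":100}]'
python3 - <<'E'
from h import *
p=pose(); im=ctrl.camera("wrist"); cv2.imwrite("pics/w9.png",im[:,:,::-1])
go((.426,.189,.036),7)
E
```

```text
time_s: 20.47
tool_pos: [0.58, 0.0743, 0.186]
tool_rot: [-0.101, 1.556, 0.099]
force: [-0.4, 0.7, 0.3]
finger_gap: 0.0788
time_s: 20.97
tool_pos: [0.4255, 0.1729, 0.1791]
tool_rot: [-0.104, 1.568, 0.105]
force: [-0.1, -0.5, 0.5]
finger_gap: 0.094
time_s: 21.05
tool_pos: [0.428, 0.1716, 0.1798]
tool_rot: [-0.103, 1.567, 0.103]
force: [-0.1, 0.5, 0.2]
finger_gap: 0.094
dp [13.79  1.8  -0.05] rot [0.007 0.002 0.   ]
```

View pics/w9.png

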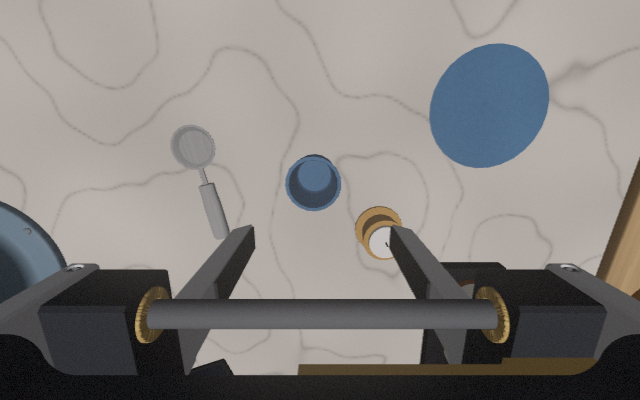

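Cup rim circle at about (314,184); candle (380,233); saucer (490,105).

```bash
python3 - <<'E'
from h import *
p=pose(); im=cv2.imread("pics/w9.png")[:,:,::-1].copy()
c=blob(im,(95,70,20),(125,255,255),(275,140,352,222));q=cv2.minEnclosingCircle(c)
print(cv2.boundingRect(c)); x,y,w,h=cv2.boundingRect(c)
P=plane("wrist",(x+w/2,y+h-w/2),.058,p);print("cup rim",P)
print("candle top",plane("wrist",(384,242),.05,p))
c=blob(im,(95,80,20),(125,255,255),(420,35,560,180)); S=np.array([plane("wrist",u,.013,p)[:2] for u in c[:,0]],np.float32);print("saucer",cv2.minEnclosingCircle(S))
go((P[0],P[1],.038),7)
E
```

```text
(286, 155, 55, 56)
cup rim [0.4187 0.1867 0.058 ]
candle top [0.5045 0.129  0.05  ]
saucer ((0.599807858467102, 0.28537726402282715), 0.06504876911640167)
dp [13.59  1.66 -0.81] rot [0.007 0.002 0.   ]
```

```bash
python3 -m crank '[{"dp":[2,1.7,-0.6],"rotation":[0,0,0],"grip":100},{"dp":[6,1.7,-0.6],"rotation":[0,0,0],"grip":100},{"dp":[10,1.7,-0.6],"rotation":[0,0,0],"grip":100},{"dp":[13.6,1.7,-0.6],"rotation":[0,0,0],"grip":100},{"dp":[13.6,1.7,-0.6],"rotation":[0,0,0],"grip":100},{"dp":[13.6,1.7,-0.6],"rotation":[0,0,0],"grip":100}]' 
python3 -m crank '[{"dp":[0,0,0],"rotation":[0,0,0],"grip":20},{"dp":[0,0,0],"rotation":[0,0,0],"grip":20},{"dp":[0,0,0],"rotation":[0,0,0],"grip":20},{"dp":[0,0,0],"rotation":[0,0,0],"grip":20},{"dp":[0,0,0],"rotation":[0,0,0],"grip":20},{"dp":[0,0,0],"rotation":[0,0,0],"grip":20},{"dp":[0,0,0],"rotation":[0,0,0],"grip":20},{"dp":[0,0,0],"rotation":[0,0,0],"grip":20}]' 20
python3 - <<'E'
from h import *
go((.600,.285,.12),7)
E
```

```text
time_s: 21.6
tool_pos: [0.419, 0.1867, 0.0422]
tool_rot: [-0.101, 1.573, 0.1]
force: [0.4, 0.3, 0.3]
finger_gap: 0.0941
time_s: 22.27
tool_pos: [0.4193, 0.1878, 0.0441]
tool_rot: [-0.102, 1.569, 0.102]
force: [-3.3, -0.3, 7.5]
finger_gap: 0.0572
dp [-8.19  7.29 19.18] rot [ 0.008 -0.    -0.   ]
```

```bash
python3 -m crank '[{"dp":[-4,0,0],"rotation":[0,0,0],"grip":20},{"dp":[-8,0,0],"rotation":[0,0,0],"grip":20},{"dp":[-8.2,1.3,3.4],"rotation":[0,0,0],"grip":20},{"dp":[-8.2,2.7,7],"rotation":[0,0,0],"grip":20},{"dp":[-8.2,4.1,10.7],"rotation":[0,0,0],"grip":20},{"dp":[-8.2,5.5,14.4],"rotation":[0,0,0],"grip":20},{"dp":[-8.2,6.6,17.4],"rotation":[0,0,0],"grip":20},{"dp":[-8.2,7.3,19.2],"rotation":[0,0,0],"grip":20}]'
python3 -m crank '[{"dp":[0,0,0],"rotation":[0,0,0],"grip":20},{"dp":[0,0,0],"rotation":[0,0,0],"grip":20},{"dp":[0,0,0],"rotation":[0,0,0],"grip":20}]'
python3 - <<'E'
from h import *
p=pose(); im=ctrl.camera("wrist"); cv2.imwrite("pics/w10.png",im[:,:,::-1])
go((.600,.285,.0381+.009),7)
z=p[0][2]-.0441+.058
m=blob(im,(95,50,10),(130,255,255),(200,180,440,300));x,y,w,h=cv2.boundingRect(m);print(x,y,w,h)
E
```

```text
time_s: 22.93
tool_pos: [0.6025, 0.2862, 0.1251]
tool_rot: [-0.102, 1.567, 0.103]
force: [-0.2, -1.5, -0.9]
finger_gap: 0.0577
time_s: 23.18
tool_pos: [0.5989, 0.2846, 0.1246]
tool_rot: [-0.103, 1.57, 0.102]
force: [-0.1, -0.1, -1.3]
finger_gap: 0.0575
dp [7.17 0.04 0.14] rot [ 0.008 -0.002  0.   ]
257 180 131 119
```

View pics/w10.png

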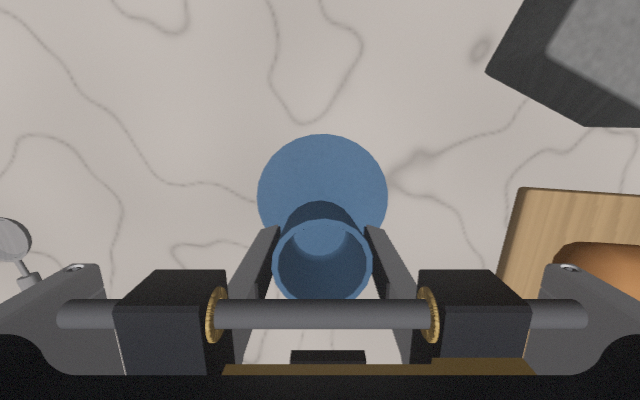

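```bash
python3 - <<'E'
from h import *
p=pose(); M=p[1].as_matrix(); y=M[:,1]
z=p[0][2]-.0441+.058
e=plane("wrist",(322.5,134),.013,p); print("saucer centre",e-y*.066, "widest",plane("wrist",(257,195),.013,p),plane("wrist",(388,195),.013,p))
r=plane("wrist",(322.5,219),z,p);print("cup centre",r-y*.029,"tcp",p[0])
E
```

```text
saucer centre [0.5995 0.2847 0.013 ] widest [0.5342 0.2832 0.013 ] [0.6631 0.3001 0.013 ]
cup centre [0.5997 0.2825 0.1387] tcp [0.5988 0.2845 0.1248]
```

```bash
python3 -m crank '[{"dp":[3,0.2,0.1],"rotation":[0,0,0],"grip":20},{"dp":[5,0.2,0.1],"rotation":[0,0,0],"grip":20},{"dp":[6.2,0.2,0.1],"rotation":[0,0,0],"grip":20},{"dp":[6.9,0.2,0.1],"rotation":[0,0,0],"grip":20},{"dp":[7.2,0.2,0.1],"rotation":[0,0,0],"grip":20},{"dp":[7.2,0.2,0.1],"rotation":[0,0,0],"grip":20}]'
python3 -m crank '[{"dp":[0.2,0,0],"rotation":[0,0,0],"grip":20},{"dp":[0.3,0,0],"rotation":[0,0,0],"grip":20},{"dp":[0.3,0,0],"rotation":[0,0,0],"grip":20}]'
python3 -m crank '[{"dp":[0.1,0,0],"rotation":[0,0,0],"grip":20},{"dp":[0.1,0,0],"rotation":[0,0,0],"grip":20}]'
```

```text
time_s: 23.73
tool_pos: [0.6007, 0.2869, 0.0535]
tool_rot: [-0.102, 1.569, 0.102]
force: [-0.9, 0.2, -1.8]
finger_gap: 0.0578
time_s: 23.98
tool_pos: [0.6014, 0.2872, 0.0513]
tool_rot: [-0.102, 1.567, 0.102]
force: [0.3, -0.1, -0.5]
finger_gap: 0.0576
time_s: 24.15
tool_pos: [0.601, 0.2872, 0.0497]
tool_rot: [-0.102, 1.568, 0.102]
force: [-0.1, 0.2, -1.2]
finger_gap: 0.0577
```

```bash
python3 -m crank '[{"dp":[0.1,0,0],"rotation":[0,0,0],"grip":20},{"dp":[0.1,0,0],"rotation":[0,0,0],"grip":20}]'
python3 -m crank '[{"dp":[0.1,0,0],"rotation":[0,0,0],"grip":20},{"dp":[0.1,0,0],"rotation":[0,0,0],"grip":20}]'
```

```text
time_s: 24.32
tool_pos: [0.6011, 0.2873, 0.0492]
tool_rot: [-0.102, 1.568, 0.102]
force: [-1.3, -0.8, 3.9]
finger_gap: 0.0572
time_s: 24.48
tool_pos: [0.6012, 0.2874, 0.0491]
tool_rot: [-0.102, 1.568, 0.102]
force: [-4.7, -1.5, 9.1]
finger_gap: 0.0574
```

Contact. Release, rise, and look from both fixed views.

```bash
python3 -m crank '[{"dp":[0,0,0],"rotation":[0,0,0],"grip":80},{"dp":[0,0,0],"rotation":[0,0,0],"grip":80},{"dp":[0,0,0],"rotation":[0,0,0],"grip":80},{"dp":[0,0,0],"rotation":[0,0,0],"grip":80},{"dp":[-3,0,0],"rotation":[0,0,0],"grip":80},{"dp":[-7,0,0],"rotation":[0,0,0],"grip":80},{"dp":[-11,0,0],"rotation":[0,0,0],"grip":100},{"dp":[-15,0,0],"rotation":[0,0,0],"grip":100}]'
python3 -m crank '[{"dp":[-4,3,-10],"rotation":[0,0,0],"grip":100},{"dp":[-4,3,-10],"rotation":[0,0,0],"grip":100},{"dp":[-4,3,-10],"rotation":[0,0,0],"grip":100},{"dp":[-4,3,-10],"rotation":[0,0,0],"grip":100},{"dp":[-4,3,-10],"rotation":[0,0,0],"grip":100}]'
python3 - <<'E'
from h import *
a=ctrl.camera("scene")[:,:,::-1];b=ctrl.camera("side")[:,:,::-1]
cv2.imwrite("pics/scene1.png",np.vstack([cv2.resize(a[130:290,150:500],(788,360),interpolation=cv2.INTER_CUBIC),]))
cv2.imwrite("pics/side1.png",cv2.resize(b[100:380,140:540],(788,552),interpolation=cv2.INTER_CUBIC))
E
```

```text
time_s: 25.15
tool_pos: [0.6004, 0.2869, 0.1985]
tool_rot: [-0.102, 1.569, 0.102]
force: [0.4, 0.8, 0.1]
finger_gap: 0.0847
time_s: 25.57
tool_pos: [0.4974, 0.3043, 0.2383]
tool_rot: [-0.103, 1.566, 0.103]
force: [0.0, -0.1, -0.5]
finger_gap: 0.0942
```

View pics/scene1.png

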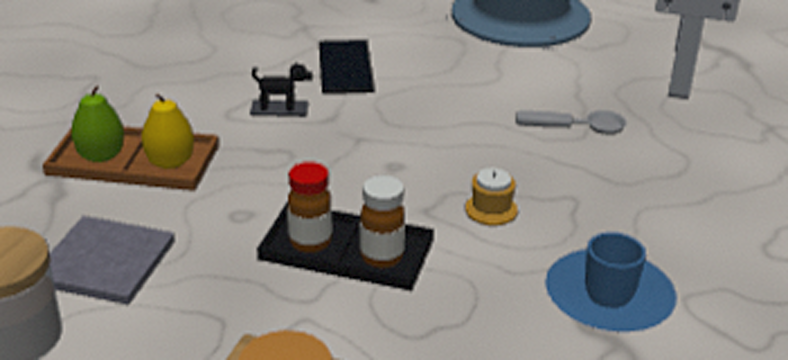

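View pics/side1.png

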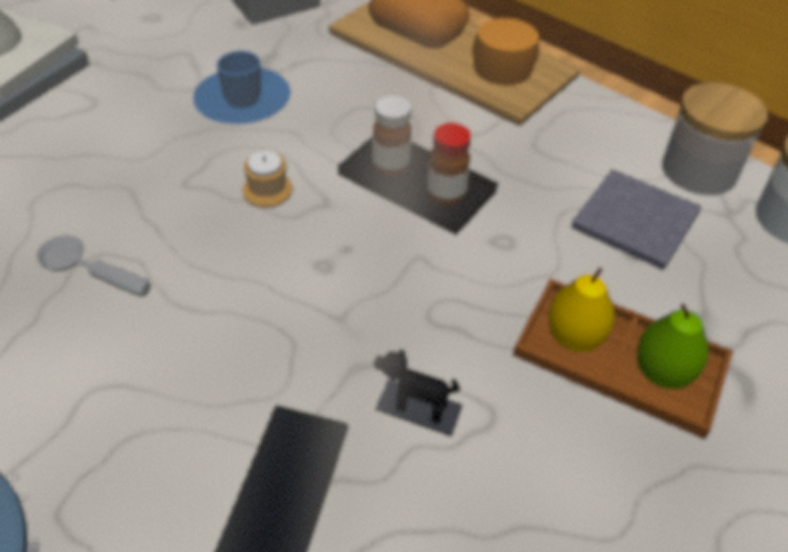

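In the scene crop, both pears stand in the fruit tray at (97,130) and (167,135). The jars stand in the spice tray at (310,207) and (382,222), and the cup stands on the saucer at (612,270). The side crop agrees, and the dog and candle look unmoved.

```bash
python3 -m crank '[{"dp":[0,0,0],"rotation":[0,0,0],"grip":100},{"dp":[0,0,0],"rotation":[0,0,0],"grip":100}]' && python3 -c "
from workcell import ctrl
print(ctrl.sign_off())"
```

```text
time_s: 25.83
tool_pos: [0.4984, 0.3034, 0.2364]
tool_rot: [-0.102, 1.57, 0.101]
force: [-0.9, 0.0, -1.5]
finger_gap: 0.094
the job is handed in; nothing more can be done
None
```

The job is done and handed in at about 26 s of the 144 s limit. The pears are in the fruit tray, the jars in the spice tray, one to a bay, and the cup is on its saucer. I placed them in that order, lowering each until the wrist felt light contact (under about 11 N), then releasing and rising straight up.

**Final checks:** both fixed views show all five items upright in their places. The cup is visibly central on the saucer; the last position fixes before release put the two centres about 2 mm apart. By eye in both views, the dog and candle are standing where they were; I did not re-measure them.

**What disagreed:**
- **White jar:** I gripped it about 10 mm off the pads' centre. The first two-view fix and the wrist view differed by 5 mm. I corrected for the offset when placing it, and it stands upright inside its bay.
- **Spice tray:** in the first side view the tray's outline came out incomplete, so I dropped it and used the wrist view instead.

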